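# Pry the retaining clip off a wheel axle

## Robot

A 6-joint arm with a two-finger parallel gripper is mounted at the origin on the work surface. World frame = base frame: x ahead of the robot, y to its left, z up, the work surface at z = 0. Lengths are in m, angles in rad, forces in N, time in s.
With the tool pointing down it reaches from about 0.3 to 0.875 m from the base axis. Payload 6.4 kg.
Tool frame: the origin (TCP) lies midway between the tips of the shut fingers; the grasp point (between the pads) lies 19 mm behind it (ctrl.tcp_to_grasp is the distance from the TCP to the grasp point, in m); z points along the fingers, y is the direction in which the jaws open and shut (so a half turn about z gives the same grasp; the last joint's range is limited). The gripper opens to 85 mm and grips with 20 to 120 N. Pads are 22 mm wide; open, the fingers measure 114 mm over their backs; the gripper's body (76 mm by 85 mm) begins 54 mm behind the grasp point. The pads swing forward as they close: fully open they stand 13 mm farther back than shut.
Start: joints at [0.991, 0.181, 1.607, -0, 1.354, -0.206], TCP at [0.21, 0.535, 0.231] pointing down, gripper open.
Joint ranges: [-2.99, 2.99], [-0.89, 2.07], [0.3, 2.58], [-1.14, 4.28], [0, 2.63], [-3.12, 3.12]. Speed limits (rad/s): [2.57, 2.57, 3.01, 3.14, 3.14, 3.14].

## Interface

Orientations are given as a unit quaternion [w, x, y, z].
In Python, from bench import monitor, imaging, order, spotter, ctrl gives the robot as it stands.
- The arm moves only by the shell command python3 -m pendant 'ROWS'. ROWS is JSON, a list that holds one entry, the list of rows, each a list of 5 numbers: the shift along the world's x, y, z in mm, then the turn about the world's z in degrees, then the finger opening in mm, from 0 to 85.4. A call has 1 to 8 rows; each row shifts and turns the commanded pose from where the row before left it; what a row does not reach is not made up. A row lasts 1/8 s, in which the tool goes at most 62.5 mm and 10.7 degrees, less where a joint would pass 70% of its speed; a pose out of reach is approached as far as the arm can. A call with a gripper value outside its range is refused whole. The fingers move at their own pace and stop on an object; the grip force is fixed at half the most. Time passes only in rows, so rows that do not move let the fingers close. It gives the time, the measured TCP pose, the force and the opening at its end, in the units of the state.
- monitor.get_obs(): the state, without advancing time (a new reading comes with each control period).
- imaging.camera(name): name is "scene" or "top" or "wrist"; returns a dict with "img" (384x512x3 uint8, red, green, blue), "vfov" (degrees; the focal length in pixels is half the picture's height over the tangent of half this angle, whatever the lens; pixels are square), "cx", "cy" (the principal point, pixels), "origin" and "orientation" of the camera in the world. Camera axes: x right, y down, z forward; pixel columns grow to the right and rows downward; lengths in m; the calibration is good to about 2 mm. A picture is of the moment at which its call begins. There is no depth.
- order.hand_in(): hands the job in, once; it reports no verdict.
Trained networks look in the newest picture that a camera, given by its name, has taken for a name from the list of things; names that differ only in an ending like _2 or _b are one class to them, and where a whole thing is asked for, a point or a joint stands for the part that bears it (a point fixed in the world has none). Each returns a list of dicts, best first, with "confidence" (0 to 1); they miss things now and then, are a little off and sometimes report something else, mostly with a low value. They report only what shows in the picture. A call takes as long as a camera call.
- spotter.recognise(camera, thing): "at" ([x, y, z] in m, in the coordinates of the camera as it stood for that picture, good to about 4 mm: the middle of the surface that is visible of it).
- spotter.tip_of(camera, thing): "at" ([x, y, z] in m, in the coordinates of the camera as it stood for that picture, good to about 4 mm: a listed point, or the origin of a listed thing).
The state is a dict: "time_s": time; "q": joint angles; "dq": joint speeds; "joint_efforts": joint torques, N m; "eef_pos": TCP position; "eef_rot": TCP orientation; "wrist_force": force on the tool from outside, world axes, zero at the start; "torque": the same for the moment, N m; "opening": opening from 0.0 (shut) to 1.0 (fully open).
Only numpy, scipy, OpenCV 4.12 (cv2) and the standard library are available. Lean on these libraries where they do the work, as an engineer would, in place of code of your own. Each camera call takes 0.05 s, during which the arm holds its last target. There are 200 camera calls.

## Task

Take the hooked T-handle pick out of its rack, catch the back of the spring clip on the wheel's axle with its hook and pull the clip out of the axle groove, so that it is left lying flat on the wheel's face, fully clear of the axle and not flung away. Feel your way down with the hook, pressing only lightly, and pull gently; move the clip only with the pick and never with the gripper. Then hang the pick back level in the notches of its rack and leave the other things on the table where they are.

Things in the scene. Friction and masses are not known exactly. Their poses are not given: they have to be found in the camera images.
- wheel: Hand-truck wheel, fixed, lying flat with its axle upright: black rubber tyre 200 mm outside, 156 mm inside, its top 66 mm above the table; inside the tyre a flat dark metal face 59 mm above the table. Origin on the axle's line at table height, z up.
- axle (a point): Point on the axle's line at the height of the wheel's dark face (59 mm above the table). The steel axle rises from the face: a groove 16 mm in diameter from the face to 5.5 mm above it, then a head 22 mm in diameter up to 13.5 mm above the face.
- clip: E-shaped sprung retaining clip, bare steel, 4 mm thick, 33 mm wide, flat on the wheel's face, snapped into the groove. Origin: underside, on the axle's line while seated. Mouth towards its -x: two sprung jaws 10 mm apart grip behind the axle (x = -5 to -10 mm). Closed back bar: x = 19 to 25, y = -16 to 16 mm. Pulled along its +x it spreads, passes the axle's widest part after 8 mm and is free after 15 mm.
- window (a point): Middle of the clip's open window, 15 mm along the clip's +x from its origin, at the clip's underside: 8 mm of room along x between the axle's head (x = 11 mm) and the back bar (x = 19 mm), y = -8 to 8 mm, open down to the wheel's face. The hook's tip goes in here. Pulling the clip out takes about 9 to 15 N.
- pick: T-handle pick hanging in the rack, 0.2 kg. Origin at the middle of the handle bar's underside, z up. The steel blade goes down from there, then a crank runs 20 mm to the pick's -x and its end turns down as a round tip 4.4 mm thick at x = -20, y = 0. The tip's end is 36 to 60 mm below the origin: the blade is telescopic, its locked length is not measured and must be felt. Crank's underside 16.5 mm above the tip's end.
- pick_bar (a point): Centre of the pick's black handle bar, 14 mm (x) by 80 mm (y) by 22 mm (z), 11 mm above the pick's origin: grasp it here across its x.
- rack: Fixed steel rack for the pick, base 90 mm by 100 mm, two uprights at y = -33 and +33 mm (10 mm thick, 56 mm free between them). Origin at the middle of its underside, z up; its x axis is the pick's x axis when hung.
- rack_seat (a point): Middle of the rack's two notches, 85 mm above the table: where the pick's origin lies when hung. Each notch has a flat floor at this height, is 19 mm wide along the rack's x for the 14 mm bar and open at both ends along y; its cheeks are 9 mm high.
- hammer: Bystander: claw-type hammer; to be left alone.
- screwdriver: Bystander: screwdriver; to be left alone.
- wrench: Bystander: flat spanner; to be left alone.
- washer: Bystander: spare flat washer, 38 mm wide, 4 mm thick; to be left alone.
- can: Bystander: spray can, 56 mm wide, 130 mm tall, standing; to be left alone.
- castor: Bystander: small rubber castor wheel, 72 mm wide, 28 mm tall, lying flat; to be left alone.
- clamp: Bystander: yellow corner clamp, 22 mm tall; to be left alone.

How it is judged:
On the way, in this order (a step that is already met when the one before it is completed fails the run):
1. the pick is lifted out of the rack (z of pick in the frame of rack_seat above 0.03 m), for 0.2 s.
2. the clip is out of the axle groove (its origin more than 18 mm from the axle's line) and still on the wheel's face (horizontal distance between clip and axle above 0.018 m and z of clip in the frame of axle below 0.012 m), for 0.2 s.
At the end, for the whole second after the job is handed in: The clip lies flat (within 7 degrees) and still on the wheel's face, its origin 20 to 70 mm from the axle's line and within 4 mm of the face's height; the pick hangs level and at rest in the rack, its origin within 16 mm sideways and 4 mm in height of the middle of the notches (horizontal distance between clip and axle between 0.02 and 0.07 m and z of clip in the frame of axle between -0.003 and 0.004 m and angle between clip's own z axis and vertical below 0.12 rad and linear speed of each of clip, pick below 0.02 m/s and horizontal distance between pick and rack_seat below 0.016 m and z of pick in the frame of rack_seat between -0.004 and 0.004 m and angle between pick's own z axis and vertical below 0.1 rad); the robot touches nothing.
It fails at once if the pick presses on the wheel or its axle with more than 15 N (contact force between pick and wheel above 15 N).
It fails at once if the pick loads the clip with more than 25 N (contact force between pick and clip above 25 N).
It fails at once if the gripper touches the clip (contact force between the fingers and clip above 0.5 N).
It fails at once if the clip is flung: farther than 70 mm from the axle's line or more than 30 mm above the face (horizontal distance between clip and axle above 0.07 m or z of clip in the frame of axle above 0.03 m).
It fails at once if a bystander is moved by more than 30 mm (distance of any of hammer, screwdriver, wrench, washer, can, castor, clamp from where it was at the start of the episode above 0.03 m).
It also fails if it takes over 51 s, if anything falls off the work surface, if the arm or the gripper's body presses on something with over 40 N, if the wrist force passes 120 N, or if a joint passes its speed limit or range.

## Working session

There is one attempt and no reset: what is moved stays moved. The work goes in short steps, Python scripts to look and compute and a shell command to move; the robot and the scene stay as the last step left them, time stands still between calls to the robot, and variables do not carry over. Pictures are saved under pics/ and viewed, about 8 in all and at most 12, crops included, and the job is handed in when it is done.

```bash
mkdir -p pics; cat > h.py <<'E'
import numpy as np, cv2
from scipy.spatial.transform import Rotation as R
from bench import monitor, imaging, order, spotter, ctrl
def rot(q): return R.from_quat([q[1],q[2],q[3],q[0]]).as_matrix()
def cam(n):
    c=imaging.camera(n); c['f']=c['img'].shape[0]/2/np.tan(np.radians(c['vfov'])/2); c['M']=rot(c['orientation']); c['o']=np.array(c['origin']); return c
def world(c,p): return c['o']+c['M']@np.array(p)
def pix(c,p):
    v=c['M'].T@(np.array(p)-c['o']); return np.array([c['cx']+c['f']*v[0]/v[2], c['cy']+c['f']*v[1]/v[2]])
def ray(c,u,v,z):
    d=c['M']@np.array([(u-c['cx'])/c['f'],(v-c['cy'])/c['f'],1]); return c['o']+d*(z-c['o'][2])/d[2]
def save(c,n): cv2.imwrite('pics/'+n,cv2.cvtColor(c['img'],cv2.COLOR_RGB2BGR))
def st():
    s=monitor.get_obs(); print(s['time_s'],np.round(s['eef_pos'],4),np.round(s['eef_rot'],3),np.round(s['wrist_force'],2),s['opening'])
E
python3 - <<'E'
from h import *
st(); print(ctrl.tcp_to_grasp)
for n in ['scene','top']:
    c=cam(n); save(c,n+'1.png'); print(n,c['o'],c['f'],np.round(c['M'],2).tolist())
    for t in ['axle','window','clip','pick','pick_bar','rack','rack_seat','wheel','can','hammer']:
        r=spotter.tip_of(n,t)
        print(t,[(np.round(world(c,x['at']),4).tolist(),np.round(pix(c,world(c,x['at']))).tolist(),round(x['confidence'],2)) for x in r[:2]])
E
```

```text
0.0 [0.2096 0.5348 0.2304] [-0.     0.186  0.983 -0.001] [0.14 0.23 0.28] 0.9964509726002133
0.0187
scene [1.0210289  0.2784399  0.86579426] 381.0217249396052 [[-0.5, 0.73, -0.47], [0.87, 0.42, -0.28], [-0.0, -0.54, -0.84]]
axle [([0.5429, 0.0656, 0.0638], [282.0, 183.0], 0.69)]
window [([0.4604, 0.3602, 0.0035], [399.0, 221.0], 0.65), ([0.5498, 0.0457, 0.0576], [274.0, 183.0], 0.53)]
clip [([0.4253, -0.0722, 0.0025], [258.0, 145.0], 0.48), ([0.543, 0.0611, 0.0619], [281.0, 183.0], 0.42)]
pick [([0.573, -0.194, 0.0878], [189.0, 145.0], 0.57)]
pick_bar [([0.5739, -0.1944, 0.0945], [189.0, 143.0], 0.85)]
rack [([0.5788, -0.2003, 0.001], [191.0, 165.0], 0.68)]
rack_seat []
wheel [([0.5432, 0.064, 0.0025], [281.0, 195.0], 0.59)]
can [([0.603, -0.3597, 0.0006], [141.0, 148.0], 0.61), ([0.574, -0.1981, 0.0018], [193.0, 164.0], 0.6)]
hammer [([0.7585, 0.0993, 0.0004], [251.0, 270.0], 0.82), ([0.4233, -0.0738, 0.0037], [258.0, 144.0], 0.19)]
top [ 0.52908869 -0.00590383  0.93165112] 357.94382595666474 [[-0.02, -1.0, 0.06], [-1.0, 0.02, -0.02], [0.02, -0.06, -1.0]]
axle [([0.5423, 0.0592, 0.0623], [224.0, 203.0], 0.56), ([0.6015, -0.3626, 0.0035], [387.0, 177.0], 0.47)]
window [([0.5447, 0.0491, 0.0617], [228.0, 202.0], 0.56)]
clip [([0.5363, 0.0595, 0.0584], [224.0, 205.0], 0.49), ([0.4598, 0.3572, 0.0009], [111.0, 238.0], 0.35)]
pick [([0.5732, -0.2012, 0.0855], [333.0, 187.0], 0.72)]
pick_bar [([0.5752, -0.2013, 0.0974], [334.0, 186.0], 0.79)]
rack [([0.5746, -0.197, 0.005], [324.0, 188.0], 0.69)]
rack_seat [([0.5737, -0.1999, 0.0826], [332.0, 187.0], 0.8)]
wheel [([0.5394, 0.0582, 0.0053], [226.0, 204.0], 0.7), ([0.3645, 0.1994, 0.0064], [172.0, 274.0], 0.53)]
can [([0.5731, -0.2015, 0.0051], [326.0, 189.0], 0.42)]
hammer [([0.755, 0.0967, 0.0061], [210.0, 122.0], 0.78)]
```

```bash
python3 - <<'E'
import cv2,numpy as np
t=cv2.imread('pics/top1.png');s=cv2.imread('pics/scene1.png')
a=cv2.resize(t[140:260,170:390],(800,436),interpolation=cv2.INTER_CUBIC)
cv2.imwrite('pics/c1.png',a)
cv2.imwrite('pics/c2.png',cv2.resize(s[90:250,120:333],(798,600),interpolation=cv2.INTER_CUBIC))
E
```

```text
(no output)
```

View pics/c1.png

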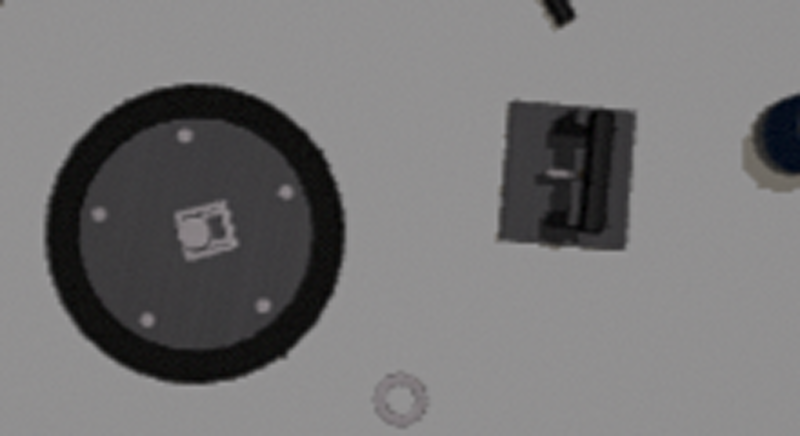

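View pics/c2.png

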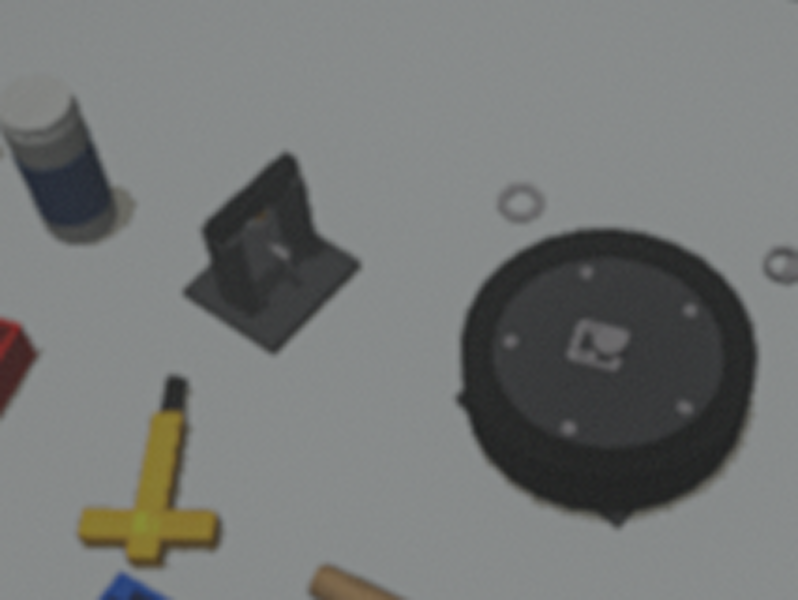

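```bash
python3 -m pendant '[[[34,-55,2,2,85],[34,-55,2,2,85],[34,-55,2,2,85],[34,-55,2,2,85],[34,-55,2,2,85],[34,-55,2,2,85],[34,-55,2,2,85],[34,-55,2,2,85]]]'; python3 -m pendant '[[[0,0,0,0,85],[0,0,0,0,85]]]'
python3 - <<'E'
from h import *
st(); c=cam('wrist'); save(c,'w1.png'); print(c['o'],c['f'],np.round(c['M'],2).tolist())
for t in ['axle','window','clip','wheel']:
    r=spotter.tip_of('wrist',t)
    print(t,[(np.round(world(c,x['at']),4).tolist(),np.round(pix(c,world(c,x['at']))).tolist(),round(x['confidence'],2)) for x in r[:2]])
E
```

```text
time_s: 2.1
eef_pos: [0.4737, 0.1083, 0.2472]
eef_rot: [0.001, 0.047, 0.999, 0.0]
wrist_force: [0.7, 1.9, -0.1]
opening: 0.995
time_s: 2.35
eef_pos: [0.4725, 0.1102, 0.2466]
eef_rot: [-0.0, 0.048, 0.999, 0.0]
wrist_force: [0.3, 0.5, -0.8]
opening: 0.993
2.35 [0.4725 0.1102 0.2466] [-0.     0.048  0.999  0.   ] [ 0.27  0.53 -0.85] 0.9925798762783429
[0.39908608 0.11727113 0.38951728] 273.3306285788705 [[0.1, 0.95, 0.29], [1.0, -0.09, -0.03], [0.0, 0.29, -0.96]]
axle [([0.5353, 0.0647, 0.0578], [227.0, 221.0], 0.85)]
window [([0.5459, 0.0527, 0.0575], [219.0, 229.0], 0.68)]
clip [([0.5391, 0.0593, 0.059], [223.0, 225.0], 0.75)]
wheel [([0.5426, 0.0667, 0.0006], [233.0, 211.0], 0.9)]
```

View pics/w1.png

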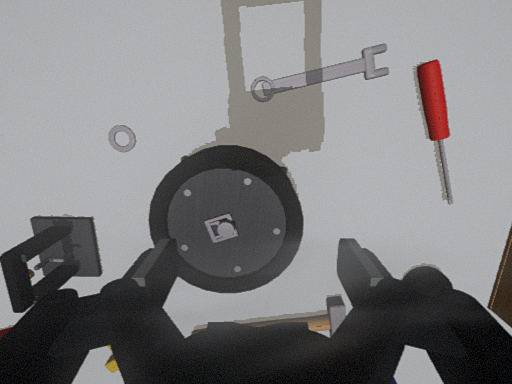

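```bash
cat >> h.py <<'E'
def rect(c,x0,x1,y0,y1,z,k):  # image: right=-y, up=+x, k px per mm
    W=int((y1-y0)*1000*k);H=int((x1-x0)*1000*k)
    w=np.array([[x1,y1],[x1,y0],[x0,y0],[x0,y1]]); d=np.float32([[0,0],[W,0],[W,H],[0,H]])
    s=np.float32([pix(c,[a,b,z]) for a,b in w]); return cv2.cvtColor(cv2.warpPerspective(c['img'],cv2.getPerspectiveTransform(s,d),(W,H),flags=cv2.INTER_CUBIC),cv2.COLOR_RGB2BGR)
E
python3 - <<'E'
from h import *
ims=[]
for n in ['wrist','top']:
    c=cam(n); ims.append(rect(c,.505,.575,.03,.095,.063,6))
    # fit tyre outer rim at z=.066
    k=2; im=cv2.cvtColor(rect(c,.42,.66,-.06,.18,.066,k),cv2.COLOR_BGR2GRAY)
    g=cv2.GaussianBlur(im,(5,5),0)
    # radial search: inner edge (dark tyre -> face) and outer edge
    cx,cy=.539,.060
    for it in range(4):
        pts=[]
        for a in np.linspace(0,2*np.pi,180,endpoint=False):
            rr=np.arange(.085,.112,.0003); x=cx+rr*np.cos(a); y=cy+rr*np.sin(a)
            v=cv2.remap(g,np.float32((.18-y)*1000*k),np.float32((.66-x)*1000*k),cv2.INTER_LINEAR).ravel().astype(float)
            i=np.argmax(np.gradient(v)); pts.append((x[i],y[i],rr[i]))
        p=np.array(pts); A=np.c_[2*p[:,:2],np.ones(len(p))]; ok=np.ones(len(p),bool)
        for _ in range(5):
            s=np.linalg.lstsq(A[ok],(p[ok,:2]**2).sum(1),rcond=None)[0]; r=np.sqrt(s[2]+s[0]**2+s[1]**2)
            e=abs(np.hypot(*(p[:,:2]-s[:2]).T)-r); ok=e<max(.001,np.median(e)*1.5)
        cx,cy=s[:2]
    print(n,s[:2],r,ok.sum())
cv2.imwrite('pics/r1.png',np.hstack(ims))
E
```

```text
wrist [0.53981101 0.06352252] 0.09906173095053611 122
top [0.53982395 0.06159164] 0.09904336774662806 142
```

View pics/r1.png

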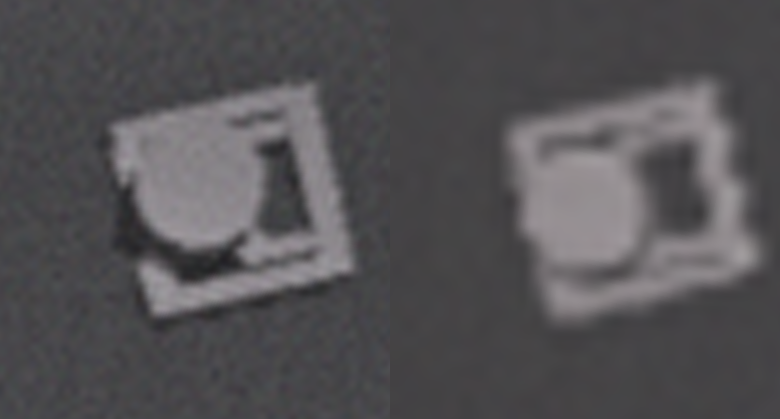

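```bash
python3 -m pendant '[[[10,-45,0,0,85],[10,-45,0,0,85],[10,-45,0,0,85],[10,-45,0,0,85],[10,-45,0,0,85],[10,-45,0,0,85],[0,0,0,0,85],[0,0,0,0,85]]]'
python3 - <<'E'
from h import *
st(); ims=[]
for n in ['wrist','top']:
    c=cam(n); ims.append(rect(c,.525,.625,-.25,-.15,.107,4)); save(c,n+'2.png')
    for t in ['pick','pick_bar','rack','rack_seat']:
        r=spotter.tip_of(n,t)
        print(t,[(np.round(world(c,x['at']),4).tolist(),round(x['confidence'],2)) for x in r[:2]])
cv2.imwrite('pics/r2.png',np.hstack(ims))
E
```

```text
time_s: 3.7
eef_pos: [0.5325, -0.1589, 0.2464]
eef_rot: [-0.0, 0.047, 0.999, 0.0]
wrist_force: [0.9, -0.6, -0.0]
opening: 0.999
3.7 [ 0.5325 -0.1589  0.2464] [-0.     0.047  0.999  0.   ] [ 0.87 -0.57 -0.04] 0.9988245173396068
pick [([0.5732, -0.1981, 0.0857], 0.62)]
pick_bar [([0.5766, -0.1949, 0.0963], 0.88)]
rack [([0.576, -0.1958, -0.0007], 0.95)]
rack_seat [([0.579, -0.1956, 0.0857], 0.91), ([0.5765, -0.1957, -0.001], 0.34)]
pick [([0.5734, -0.1993, 0.0839], 0.53)]
pick_bar [([0.5723, -0.1997, 0.0992], 0.69), ([0.4574, 0.3611, 0.0011], 0.2)]
rack [([0.5742, -0.1979, 0.0036], 0.91), ([0.4607, 0.3586, 0.0006], 0.58)]
rack_seat [([0.5785, -0.199, 0.0871], 0.57), ([0.4197, -0.0751, -0.0006], 0.35)]
```

View pics/r2.png

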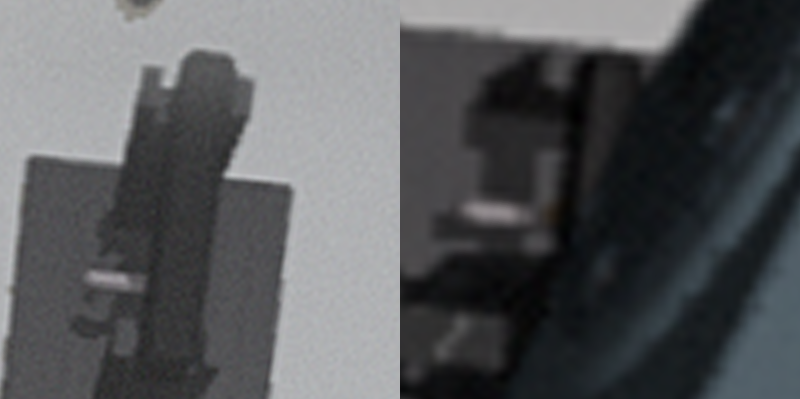

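```bash
python3 - <<'E'
from h import *
c=cam('top')
f=lambda u,v:(170+u/3.636,140+v/3.636)
a=ray(c,*f(601,111),.107);b=ray(c,*f(591,231),.107);print(a,b,(a+b)/2,np.degrees(np.arctan2(*(a-b)[[1,0]])),np.linalg.norm(a-b))
q=[ray(c,*f(*p),.004) for p in [(512,101),(636,110),(627,249),(498,240)]]
print(np.round(q,4),np.mean(q,0))
for i,j in [(0,1),(3,2)]: print(np.degrees(np.arctan2(*(q[j]-q[i])[[1,0]])))
E
```

```text
[ 0.61014047 -0.20280011  0.107     ] [ 0.53378599 -0.19366414  0.107     ] [ 0.57196323 -0.19823213  0.107     ] -6.823122573398399 0.07689910982613751
[[ 0.6289 -0.1636  0.004 ]
 [ 0.6204 -0.2527  0.004 ]
 [ 0.5209 -0.2424  0.004 ]
 [ 0.5295 -0.1503  0.004 ]] [ 0.57494477 -0.2022488   0.004     ]
-95.43049886206715
-95.33903535460007
```

```bash
python3 -m pendant '[[[20,-20,-20,-0.6,85],[20.5,-19,-30,0,85],[0,0,-30,0,85],[0,0,-30,0,85],[0,0,-30,0,85],[0,0,-20,0,85],[0,0,-9.4,0,85],[0,0,0,0,85]]]'
python3 - <<'E'
from h import *
st(); c=cam('wrist'); save(c,'w3.png'); 
for t in ['pick','pick_bar']:
    r=spotter.tip_of('wrist',t); print(t,[(np.round(world(c,x['at']),4).tolist(),round(x['confidence'],2)) for x in r[:2]])
E
```

```text
time_s: 5.25
eef_pos: [0.5732, -0.1988, 0.0772]
eef_rot: [-0.0, 0.052, 0.999, 0.0]
wrist_force: [-0.1, 0.1, 0.1]
opening: 0.997
5.25 [ 0.5732 -0.1988  0.0772] [-0.     0.052  0.999  0.   ] [-0.08  0.15  0.12] 0.9966102864897957
pick [([0.5712, -0.1963, 0.0823], 0.87)]
pick_bar [([0.5767, -0.1948, 0.0936], 0.97)]
```

View pics/w3.png

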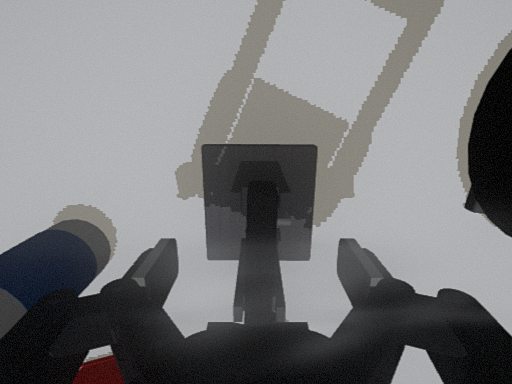

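```bash
python3 -m pendant '[[[0,2.5,0,0,85],[0,0,0,0,50],[0,0,0,0,25],[0,0,0,0,20],[0,0,0,0,20],[0,0,0,0,20]]]'; python3 -m pendant '[[[0,0,0,0,10],[0,0,0,0,0],[0,0,0,0,0],[0,0,0,0,0]]]'
```

```text
time_s: 6.15
eef_pos: [0.5732, -0.1963, 0.0773]
eef_rot: [-0.0, 0.053, 0.999, 0.0]
wrist_force: [0.4, 0.5, -0.4]
opening: 0.232
time_s: 6.65
eef_pos: [0.5733, -0.1964, 0.0775]
eef_rot: [0.0, 0.053, 0.999, -0.0]
wrist_force: [0.2, -0.7, 1.4]
opening: 0.15
```

```bash
python3 -m pendant '[[[0,0,10,0,0],[0,0,20,0,0],[0,0,25,0,0],[0,0,25,0,0],[0,0,20,0,0],[0,0,0,0,0],[0,0,0,0,0]]]'
python3 - <<'E'
from h import *
st()
for n in ['wrist','scene','top']:
    c=cam(n); save(c,n+'4.png')
    for t in ['pick','pick_bar','rack_seat']:
        r=spotter.tip_of(n,t); print(n,t,[(np.round(world(c,x['at']),4).tolist(),round(x['confidence'],2)) for x in r[:1]])
    if n=='scene': # crop around pick
        u,v=pix(c,[.573,-.18,.15]).astype(int); print(u,v); cv2.imwrite('pics/s4c.png',cv2.resize(cv2.imread('pics/scene4.png')[max(0,v-60):v+60,u-80:u+80],(800,600),interpolation=cv2.INTER_CUBIC))
E
```

```text
time_s: 7.52
eef_pos: [0.5727, -0.196, 0.1766]
eef_rot: [-0.001, 0.052, 0.999, 0.0]
wrist_force: [0.6, 0.3, -1.9]
opening: 0.151
7.525 [ 0.5727 -0.196   0.1766] [-0.001  0.052  0.999  0.   ] [ 0.57  0.28 -1.85] 0.15082125891767695
wrist pick [([0.5706, -0.1975, 0.1832], 0.79)]
wrist pick_bar [([0.5785, -0.1923, 0.1951], 0.6)]
wrist rack_seat [([0.5776, -0.1979, 0.0866], 0.74)]
scene pick [([0.5719, -0.1952, 0.1921], 0.46)]
scene pick_bar [([0.5734, -0.1959, 0.1961], 0.74)]
scene rack_seat [([0.5759, -0.1981, 0.0847], 0.91)]
190 130
top pick [([0.5402, 0.0607, 0.0021], 0.51)]
top pick_bar [([0.5424, 0.0615, 0.0641], 0.73)]
top rack_seat [([0.5779, -0.2004, 0.0873], 0.6)]
```

View pics/s4c.png

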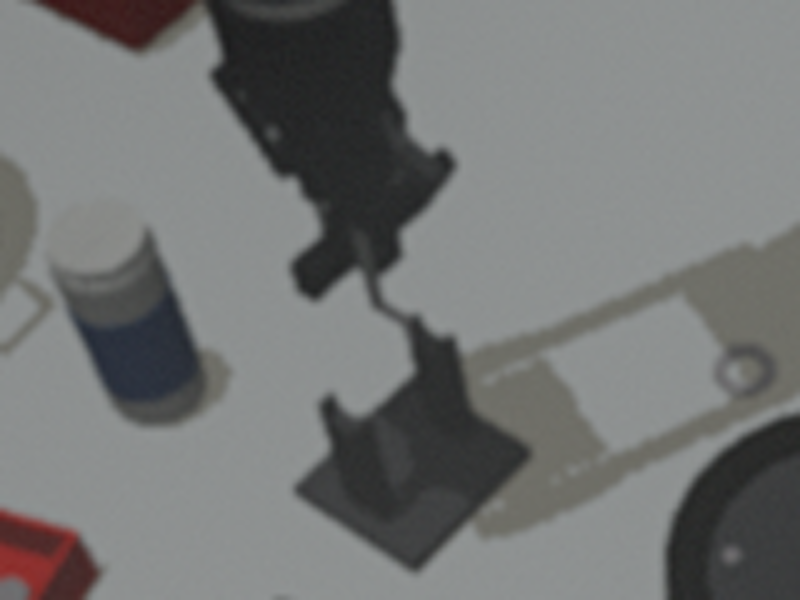

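```bash
python3 -m pendant '[[[-3.6,32,0,3.1,0],[-3.6,32,0,3.1,0],[-3.6,32,0,3.1,0],[-3.6,32,0,3.1,0],[-3.6,32,0,3.1,0],[-3.6,32,0,3.1,0],[-3.6,32,-15,0,0],[0,0,-15,0,0]]]';python3 -m pendant '[[[0,0,0,0,0],[0,0,0,0,0]]]'
python3 - <<'E'
from h import *
st(); s=monitor.get_obs(); M=rot(s['eef_rot']); print('pick yaw',np.degrees(np.arctan2(-M[1,1],-M[0,1])))
p=[]
for n in ['wrist','scene','top']:
    c=cam(n); save(c,n+'5.png'); u,v=pix(c,[.543,.048,.08]).astype(int); print(n,u,v)
    im=cv2.cvtColor(c['img'],cv2.COLOR_RGB2BGR); h,w=(40,40) if n!='wrist' else (60,60)
    p.append(cv2.resize(im[v-h:v+h,u-w:u+w],(400,400),interpolation=cv2.INTER_CUBIC))
cv2.imwrite('pics/m5.png',np.hstack(p[:2]))
E
```

```text
time_s: 9.12
eef_pos: [0.5478, 0.0297, 0.1472]
eef_rot: [0.0, -0.111, 0.994, 0.0]
wrist_force: [0.5, -1.0, -2.0]
opening: 0.151
time_s: 9.38
eef_pos: [0.5485, 0.0268, 0.1477]
eef_rot: [0.0, -0.109, 0.994, -0.0]
wrist_force: [0.1, -0.4, -2.3]
opening: 0.153
9.375 [0.5485 0.0268 0.1477] [ 0.    -0.109  0.994 -0.   ] [ 0.11 -0.37 -2.26] 0.15295773853623557
pick yaw -77.4757869619904
wrist 283 202
scene 276 176
top 228 202
```

View pics/m5.png

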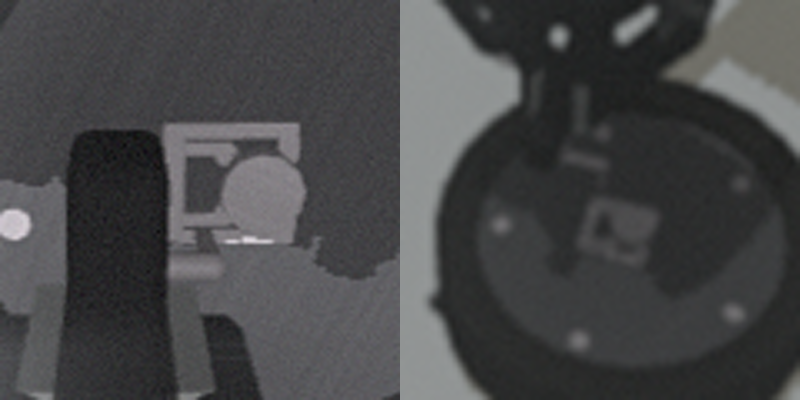

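```bash
python3 - <<'E'
from h import *
s=monitor.get_obs(); p=np.array(s['eef_pos'])+[0,0,.0075]
a=np.radians(-77.4); X=np.array([np.cos(a),np.sin(a),0])
C={n:cam(n) for n in ['wrist','scene']}
f={'wrist':lambda q:np.round((q-[223,142])*400/120),'scene':lambda q:np.round((q-[236,136])*5+[400,0])}
for L in (.036,.044,.052,.060):
    t=p-.02*X-[0,0,L]; k=t+[0,0,.0185]; b=k+.02*X
    print(L,{n:[f[n](pix(C[n],q)).tolist() for q in (t,k,b,p)] for n in C})
E
```

```text
0.036 {'wrist': [[211.0, 269.0], [222.0, 309.0], [113.0, 309.0], [113.0, 356.0]], 'scene': [[600.0, 156.0], [602.0, 134.0], [561.0, 123.0], [562.0, 101.0]]}
0.044 {'wrist': [[208.0, 254.0], [217.0, 290.0], [113.0, 291.0], [113.0, 356.0]], 'scene': [[600.0, 166.0], [601.0, 144.0], [561.0, 133.0], [562.0, 101.0]]}
0.052 {'wrist': [[204.0, 240.0], [213.0, 274.0], [113.0, 274.0], [113.0, 356.0]], 'scene': [[599.0, 175.0], [601.0, 153.0], [561.0, 143.0], [562.0, 101.0]]}
0.06 {'wrist': [[201.0, 227.0], [209.0, 258.0], [113.0, 258.0], [113.0, 356.0]], 'scene': [[599.0, 185.0], [600.0, 163.0], [560.0, 153.0], [562.0, 101.0]]}
```

```bash
python3 - <<'E'
import cv2,numpy as np
s=cv2.imread('pics/scene5.png')[140:190,250:310]
w=cv2.imread('pics/wrist5.png')[185:245,255:315]
g=lambda im:np.clip(cv2.resize(im,(400,400),interpolation=cv2.INTER_CUBIC).astype(float)*1.8,0,255).astype(np.uint8)
cv2.imwrite('pics/z5.png',np.hstack([g(w),g(s)]))
E
```

```text
(no output)
```

View pics/z5.png

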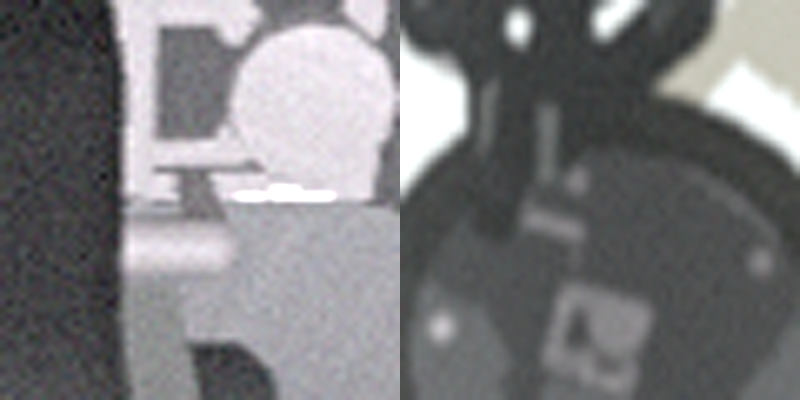

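```bash
python3 - <<'E'
from h import *
c=cam('wrist'); a=np.radians(-77.4); X=np.array([np.cos(a),np.sin(a),0]);Y=np.array([-X[1],X[0],0])
ax=ray(c,302,200.7,.0725); inn=ray(c,278.5,197.4,.063); tip=ray(c,285.4,210,.099); g=np.array(monitor.get_obs()['eef_pos'])
for n,q in [('axle',ax),('inner',inn),('tip',tip),('tcp-20',g-.02*X)]: print(n,np.round(q,4),'rel axle',np.round([(q-ax)@X*1e3,(q-ax)@Y*1e3],1))
E
```

```text
axle [0.5404 0.0642 0.0725] rel axle [0. 0.]
inner [0.5447 0.0456 0.063 ] rel axle [19.1  0.2]
tip [0.5424 0.0476 0.099 ] rel axle [16.7 -1.7]
tcp-20 [0.544  0.0468 0.1477] rel axle [17.8 -0.3]
```

```bash
python3 -m pendant '[[[-0.4,2,-6,0,0],[0,0,-8,0,0],[0,0,-6,0,0],[0,0,0,0,0],[0,0,0,0,0]]]'
python3 - <<'E'
from h import *
st(); c=cam('wrist'); save(c,'wrist6.png'); d=cam('scene'); save(d,'scene6.png')
u,v=pix(c,[.543,.048,.07]).astype(int); u2,v2=pix(d,[.543,.048,.07]).astype(int); print(u,v,u2,v2)
g=lambda im,u,v,h:np.clip(cv2.resize(im[v-h:v+h,u-h:u+h,::-1],(400,400),interpolation=cv2.INTER_CUBIC).astype(float)*1.8,0,255).astype(np.uint8)
cv2.imwrite('pics/z6.png',np.hstack([g(c['img'],u,v,30),g(d['img'],u2,v2,25)]))
E
```

```text
time_s: 10.3
eef_pos: [0.5477, 0.0297, 0.1274]
eef_rot: [0.0, -0.11, 0.994, -0.0]
wrist_force: [-0.1, 0.9, -1.7]
opening: 0.151
10.3 [0.5477 0.0297 0.1274] [ 0.    -0.11   0.994 -0.   ] [-0.11  0.93 -1.69] 0.15088986894965736
281 207 276 178
```

View pics/z6.png

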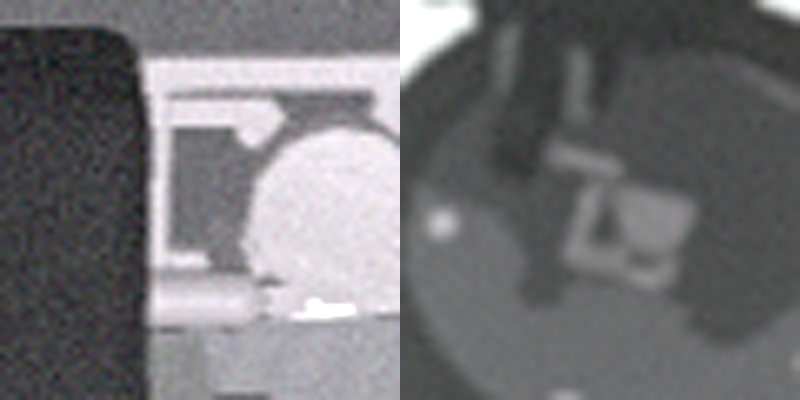

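```bash
python3 - <<'E'
from h import *
c=cam('wrist'); a=np.radians(-77.4); X=np.array([np.cos(a),np.sin(a),0]);Y=np.array([-X[1],X[0],0])
f=lambda u,v,z:ray(c,251+u/6.667,177+v/6.667,z)
inn=f(168,195,.063); o=inn-.019*X; ax=f(340,218,.0725); g=np.array(monitor.get_obs()['eef_pos'])
for n,q in [('axle',ax),('tip',f(226,245,.0785)),('crankend',f(255,297,.097)),('tcp-20',g-.02*X)]: print(n,np.round(q,4),'rel clip',np.round([(q-o)@X*1e3,(q-o)@Y*1e3],1))
for L in (.05,.054,.057,.06):
  t=g+[0,0,.0075-L]-.02*X; k=t+[0,0,.0185]
  print(L,[np.round((pix(c,q)-[251,177])*6.667).tolist() for q in (t,k,k-.0022*X)])
E
```

```text
axle [0.541  0.0638 0.0725] rel clip [-0.3 -0.6]
tip [0.5449 0.0506 0.0785] rel clip [13.5  0.4]
crankend [0.5432 0.0513 0.097 ] rel clip [12.3 -1.2]
tcp-20 [0.5435 0.0492 0.1277] rel clip [14.5 -1.3]
0.05 [[223.0, 253.0], [241.0, 323.0], [263.0, 323.0]]
0.054 [[219.0, 240.0], [237.0, 306.0], [258.0, 306.0]]
0.057 [[217.0, 230.0], [234.0, 295.0], [255.0, 295.0]]
0.06 [[215.0, 221.0], [231.0, 284.0], [252.0, 284.0]]
```

```bash
python3 -m pendant '[[[0,0,-4,0,0],[0,0,-4,0,0],[0,0,-3,0,0],[0,0,-2,0,0],[0,0,-1,0,0],[0,0,0,0,0]]]'; python3 -m pendant '[[[0,0,-0.7,0,0],[0,0,0,0,0]]]'; python3 -m pendant '[[[0,0,-0.7,0,0],[0,0,0,0,0]]]'
```

```text
time_s: 11.2
eef_pos: [0.5476, 0.0297, 0.1133]
eef_rot: [-0.0, -0.11, 0.994, -0.0]
wrist_force: [-0.8, 0.3, -2.5]
opening: 0.156
time_s: 11.45
eef_pos: [0.5477, 0.0297, 0.1127]
eef_rot: [0.0, -0.11, 0.994, -0.0]
wrist_force: [-0.2, -0.2, -1.6]
opening: 0.153
time_s: 11.7
eef_pos: [0.5476, 0.0297, 0.1119]
eef_rot: [-0.0, -0.11, 0.994, 0.0]
wrist_force: [-0.3, 1.2, -1.6]
opening: 0.15
```

```bash
for i in 1; do python3 -m pendant '[[[0,0,-0.7,0,0],[0,0,0,0,0]]]'; python3 -m pendant '[[[0,0,-0.6,0,0],[0,0,0,0,0]]]'; done | grep -E "pos|force"
```

```text
eef_pos: [0.5476, 0.0297, 0.1112]
wrist_force: [1.0, -0.3, -1.8]
eef_pos: [0.5476, 0.0297, 0.1106]
wrist_force: [-0.3, 0.5, -2.5]
```

```bash
python3 -m pendant '[[[0,0,-0.5,0,0],[0,0,0,0,0]]]' | grep -E "pos|force"
```

```text
eef_pos: [0.5477, 0.0297, 0.1102]
wrist_force: [-0.3, -0.3, -0.9]
```

```bash
python3 -m pendant '[[[0,0,-0.5,0,0],[0,0,0,0,0]]]' | grep -E "pos|force"
```

```text
eef_pos: [0.5478, 0.0297, 0.1099]
wrist_force: [-0.6, -0.2, 1.1]
```

```bash
python3 -m pendant '[[[0,0,-0.2,0,0],[0,0,0.9,0,0],[0,0,0,0,0]]]' | grep -E "pos|force";  python3 -m pendant '[[[0.2,-1,0,0,0],[0.1,-0.5,0,0,0],[0,0,0,0,0]]]' | grep -E "pos|force"
```

```text
eef_pos: [0.5476, 0.0297, 0.1102]
wrist_force: [0.4, -0.5, -0.8]
eef_pos: [0.5479, 0.0282, 0.1102]
wrist_force: [-0.5, -0.6, -1.9]
```

```bash
python3 -m pendant '[[[0.1,-0.6,0,0,0],[0,0,0,0,0]]]' | grep -E "pos|force";  python3 -m pendant '[[[0.1,-0.5,0,0,0],[0,0,0,0,0]]]' | grep -E "pos|force"
```

```text
eef_pos: [0.548, 0.0275, 0.1103]
wrist_force: [-0.5, -0.2, -2.1]
eef_pos: [0.5481, 0.0271, 0.1103]
wrist_force: [0.6, -0.3, -1.9]
```

```bash
python3 -m pendant '[[[0.1,-0.6,0,0,0],[0,0,0,0,0]]]' | grep -E "pos|force";  python3 -m pendant '[[[0.1,-0.5,0,0,0],[0,0,0,0,0]]]' | grep -E "pos|force"
```

```text
eef_pos: [0.5481, 0.0267, 0.1103]
wrist_force: [0.2, 1.8, -1.3]
eef_pos: [0.5482, 0.0263, 0.1102]
wrist_force: [-0.3, 3.1, -1.8]
```

```bash
python3 -m pendant '[[[0.1,-0.6,0,0,0],[0,0,0,0,0]]]' | grep -E "pos|force"
```

```text
eef_pos: [0.5482, 0.0258, 0.1102]
wrist_force: [-0.4, 4.0, -1.6]
```

```bash
python3 -m pendant '[[[0.1,-0.6,0,0,0],[0.1,-0.6,0,0,0],[0,0,0,0,0]]]' | grep -E "pos|force"
```

```text
eef_pos: [0.5482, 0.025, 0.1101]
wrist_force: [-1.0, 6.1, -2.4]
```

```bash
python3 -m pendant '[[[0.1,-0.6,0,0,0],[0.1,-0.6,0,0,0],[0,0,0,0,0]]]' | grep -E "pos|force"
```

```text
eef_pos: [0.5482, 0.0243, 0.11]
wrist_force: [-0.0, 7.9, -1.3]
```

```bash
python3 -m pendant '[[[0.2,-0.6,0,0,0],[0.2,-0.6,0,0,0],[0,0,0,0,0]]]' | grep -E "pos|force"
```

```text
eef_pos: [0.5483, 0.0236, 0.1099]
wrist_force: [-1.9, 9.4, -2.0]
```

```bash
python3 -m pendant '[[[0.2,-0.6,0,0,0],[0.2,-0.6,0,0,0],[0,0,0,0,0]]]' | grep -E "pos|force"
```

```text
eef_pos: [0.5485, 0.0228, 0.1098]
wrist_force: [-2.8, 11.0, -0.7]
```

```bash
python3 -m pendant '[[[0.2,-0.6,0,0,0],[0.2,-0.6,0,0,0],[0,0,0,0,0]]]' | grep -E "pos|force"
```

```text
eef_pos: [0.5488, 0.022, 0.1098]
wrist_force: [-2.3, 12.3, -1.1]
```

```bash
python3 -m pendant '[[[0.15,-0.6,0.1,0,0],[0.15,-0.6,0.1,0,0],[0,0,0,0,0]]]' | grep -E "pos|force"
```

```text
eef_pos: [0.5489, 0.0209, 0.1098]
wrist_force: [-2.9, 12.0, -1.5]
```

```bash
python3 -m pendant '[[[0.15,-0.6,0.1,0,0],[0.15,-0.6,0.1,0,0],[0,0,0,0,0]]]' | grep -E "pos|force"; python3 - <<'E'
from h import *
c=cam('wrist'); 
u,v=pix(c,[.543,.048,.07]).astype(int); print(u,v)
cv2.imwrite('pics/z7.png',np.clip(cv2.resize(c['img'][v-40:v+40,u-50:u+50,::-1],(600,480),interpolation=cv2.INTER_CUBIC).astype(float)*1.8,0,255).astype(np.uint8))
E
```

```text
eef_pos: [0.5493, 0.0192, 0.1099]
wrist_force: [-2.2, 10.4, -2.1]
297 216
```

View pics/z7.png

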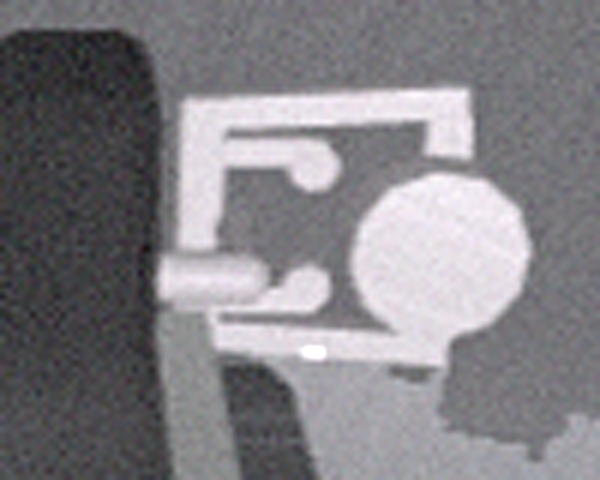

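```bash
python3 -m pendant '[[[0.15,-0.7,0,0,0],[0.15,-0.7,0,0,0],[0.15,-0.7,0,0,0],[0,0,0,0,0]]]' | grep -E "time|pos|force"
```

```text
time_s: 17.88
eef_pos: [0.5514, 0.0143, 0.111]
wrist_force: [-0.3, 0.1, -2.6]
```

```bash
python3 -m pendant '[[[0.15,-0.7,0,0,0],[0.15,-0.7,0,0,0],[0.15,-0.7,0,0,0],[0,0,0,0,0]]]' | grep -E "time|pos|force"
```

```text
time_s: 18.38
eef_pos: [0.5516, 0.0128, 0.1107]
wrist_force: [0.0, 0.3, -2.6]
```

```bash
python3 -m pendant '[[[0.15,-0.7,0,0,0],[0.15,-0.7,0,0,0],[0.15,-0.7,0,0,0],[0,0,0,0,0]]]' | grep -E "time|pos|force"
```

```text
time_s: 18.88
eef_pos: [0.552, 0.0107, 0.1107]
wrist_force: [-1.2, -0.5, -2.1]
```

```bash
python3 -m pendant '[[[0.25,-1.2,0,0,0],[0.25,-1.2,0,0,0],[0.25,-1.2,0,0,0],[0.25,-1.2,0,0,0],[0.25,-1.2,0,0,0],[0.25,-1.2,0,0,0],[0.25,-1.2,0,0,0],[0,0,0,0,0]]]' | grep -E "time|pos|force"; python3 - <<'E'
from h import *
c=cam('wrist'); 
u,v=pix(c,[.543,.048,.07]).astype(int); print(u,v)
cv2.imwrite('pics/z8.png',np.clip(cv2.resize(c['img'][v-40:v+40,u-80:u+40,::-1],(720,480),interpolation=cv2.INTER_CUBIC).astype(float)*1.8,0,255).astype(np.uint8))
for n in ['clip','window','axle']:
    r=spotter.tip_of('wrist',n); print(n,[(np.round(world(c,x['at']),4).tolist(),round(x['confidence'],2)) for x in r[:2]])
E
```

```text
time_s: 19.88
eef_pos: [0.5538, 0.0022, 0.1107]
wrist_force: [0.7, -0.6, -2.1]
322 215
clip [([0.5451, 0.0347, 0.0591], 0.79), ([0.4202, -0.0773, 0.0021], 0.63)]
window [([0.5497, 0.0259, 0.0599], 0.76)]
axle [([0.5403, 0.0634, 0.0542], 0.71)]
```

View pics/z8.png

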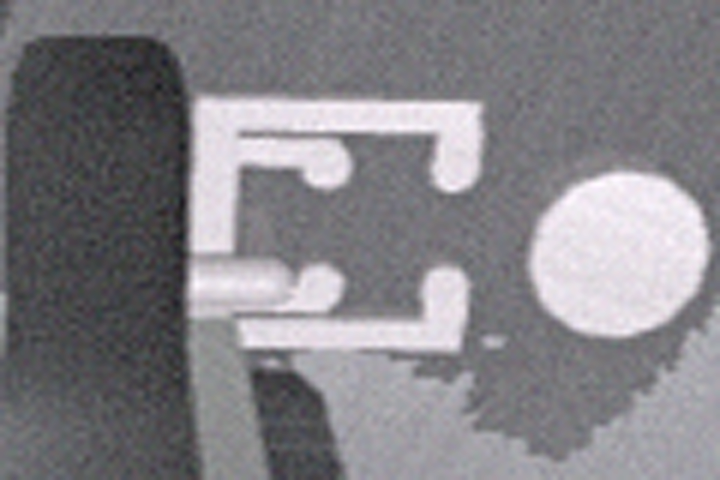

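```bash
python3 -m pendant '[[[-0.3,1.4,0,0,0],[-0.3,1.4,0,0,0],[0,0,0,0,0],[0,0,3,0,0],[0,0,5,0,0],[0,0,15,0,0],[0,0,25,0,0],[0,0,19,0,0]]]' | grep -E "time|pos|force"; python3 -m pendant '[[[3,-33,0,-3.1,0],[3,-33,0,-3.1,0],[4,-33,0,-3.1,0],[4,-33,0,-3.1,0],[3,-33,0,-3.1,0],[3,-33,0,-3.1,0],[0,0,0,0,0],[0,0,0,0,0]]]'
python3 - <<'E'
from h import *
s=monitor.get_obs(); M=rot(s['eef_rot']); print('pick yaw',np.degrees(np.arctan2(-M[1,1],-M[0,1])))
for n in ['top','scene','wrist']:
    c=cam(n)
    for t in ['clip','rack_seat','pick','pick_bar']:
        r=spotter.tip_of(n,t); print(n,t,[(np.round(world(c,x['at']),4).tolist(),round(x['confidence'],2)) for x in r[:2]])
    if n=='scene':
        u,v=pix(c,[.573,-.18,.14]).astype(int); A=cv2.resize(c['img'][v-45:v+45,u-60:u+60,::-1],(533,400),interpolation=cv2.INTER_CUBIC)
        u,v=pix(c,[.543,.05,.06]).astype(int); B=cv2.resize(c['img'][v-20:v+20,u-26:u+26,::-1],(260,400),interpolation=cv2.INTER_CUBIC)
cv2.imwrite('pics/z9.png',np.hstack([A,B]))
E
```

```text
time_s: 21.08
eef_pos: [0.5538, 0.005, 0.18]
wrist_force: [-0.4, 1.5, -2.2]
time_s: 22.08
eef_pos: [0.5732, -0.1927, 0.1784]
eef_rot: [0.0, 0.052, 0.999, 0.0]
wrist_force: [0.0, -0.8, -2.3]
opening: 0.152
pick yaw -96.01372123352374
top clip [([0.5434, 0.0347, 0.0632], 0.53)]
top rack_seat [([0.578, -0.2, 0.084], 0.67), ([0.5466, 0.0209, 0.0635], 0.39)]
top pick []
top pick_bar []
scene clip [([0.5497, 0.0376, 0.0573], 0.51)]
scene rack_seat [([0.5772, -0.196, 0.0837], 0.61)]
scene pick [([0.5755, -0.1901, 0.1881], 0.62)]
scene pick_bar [([0.5746, -0.1907, 0.1947], 0.69)]
wrist clip [([0.546, 0.0374, 0.0615], 0.6)]
wrist rack_seat [([0.577, -0.1996, 0.0856], 0.8), ([0.5459, 0.0257, 0.0595], 0.15)]
wrist pick [([0.5725, -0.192, 0.1837], 0.86)]
wrist pick_bar []
```

```bash
python3 -m pendant '[[[0,-3.7,0,0,0],[0,0,-25,0,0],[0,0,-25,0,0],[0,0,-25,0,0],[0,0,-12,0,0],[0,0,-6,0,0],[0,0,-3,0,0],[0,0,0,0,0]]]'; python3 -m pendant '[[[0,0,-2,0,0],[0,0,0,0,0]]]';python3 -m pendant '[[[0,0,-1.5,0,0],[0,0,0,0,0]]]'
```

```text
time_s: 23.82
eef_pos: [0.5735, -0.1968, 0.0824]
eef_rot: [0.0, 0.053, 0.999, -0.0]
wrist_force: [-0.5, 0.4, -0.7]
opening: 0.148
time_s: 24.08
eef_pos: [0.5732, -0.1966, 0.08]
eef_rot: [0.0, 0.052, 0.999, -0.0]
wrist_force: [0.2, -0.1, -1.9]
opening: 0.154
time_s: 24.32
eef_pos: [0.5731, -0.1965, 0.0781]
eef_rot: [-0.0, 0.052, 0.999, 0.0]
wrist_force: [0.3, -0.7, -1.4]
opening: 0.148
```

```bash
python3 -m pendant '[[[0,0,-0.5,0,0],[0,0,0,0,0]]]'; python3 -m pendant '[[[0,0,-0.3,0,0],[0,0,0,0,0]]]'
```

```text
time_s: 24.58
eef_pos: [0.5731, -0.1966, 0.0777]
eef_rot: [-0.0, 0.052, 0.999, 0.0]
wrist_force: [0.2, -0.0, -2.6]
opening: 0.152
time_s: 24.82
eef_pos: [0.5732, -0.1966, 0.0775]
eef_rot: [0.0, 0.052, 0.999, -0.0]
wrist_force: [0.7, 0.5, -1.2]
opening: 0.152
```

```bash
python3 -m pendant '[[[0,0,-0.5,0,0],[0,0,0,0,0]]]'; python3 -m pendant '[[[0,0,0,0,16],[0,0,0,0,20],[0,0,0,0,30],[0,0,0,0,60],[0,0,0,0,85],[0,0,0,0,85],[0,0,0,0,85],[0,0,0,0,85]]]'
```

```text
time_s: 25.08
eef_pos: [0.5732, -0.1966, 0.0775]
eef_rot: [0.0, 0.052, 0.999, -0.0]
wrist_force: [-2.4, 0.2, 4.8]
opening: 0.151
time_s: 26.08
eef_pos: [0.5732, -0.1966, 0.0769]
eef_rot: [0.0, 0.052, 0.999, -0.0]
wrist_force: [0.1, -0.4, -0.2]
opening: 0.992
```

```bash
python3 - <<'E'
from h import *
st()
for n in ['wrist','scene']:
    c=cam(n)
    for t in ['pick','pick_bar','rack_seat','clip']:
        r=spotter.tip_of(n,t); print(n,t,[(np.round(world(c,x['at']),4).tolist(),round(x['confidence'],2)) for x in r[:2]])
E
```

```text
26.075 [ 0.5732 -0.1966  0.0769] [ 0.     0.052  0.999 -0.   ] [ 0.05 -0.43 -0.19] 0.9924380584537527
wrist pick [([0.5688, -0.196, 0.0863], 0.86)]
wrist pick_bar [([0.5789, -0.1929, 0.0955], 0.85)]
wrist rack_seat [([0.5771, -0.1973, 0.0835], 0.85), ([0.5772, -0.1908, 0.0975], 0.61)]
wrist clip []
scene pick [([0.575, -0.1956, 0.0887], 0.57)]
scene pick_bar []
scene rack_seat [([0.5759, -0.1982, 0.0862], 0.86)]
scene clip [([0.5512, 0.0403, 0.0578], 0.58)]
```

Seated at the original height (contact felt at 0.0775). Now I retreat upward and check.

```bash
python3 -m pendant '[[[0,0,10,0,85],[0,0,30,0,85],[0,0,50,0,85],[0,0,50,0,85],[-30,30,30,0,85],[-30,30,0,0,85],[0,0,0,0,85],[0,0,0,0,85]]]'
python3 - <<'E'
from h import *
for n in ['wrist','scene','top']:
    c=cam(n)
    for t in ['pick','pick_bar','rack_seat','clip','axle']:
        r=spotter.tip_of(n,t); print(n,t,[(np.round(world(c,x['at']),4).tolist(),round(x['confidence'],2)) for x in r[:2]])
# compare the rack region of the scene view with the first picture
a=cv2.imread('pics/scene1.png').astype(int); d=cam('scene'); b=d['img'][:,:,::-1].astype(int)
u,v=pix(d,[.573,-.198,.096]).astype(int); D=abs(a-b).max(2); print('rack diff',D[v-15:v+20,u-18:u+18].mean(),(D[v-15:v+20,u-18:u+18]>40).sum())
# changed blobs elsewhere
m=cv2.connectedComponentsWithStats((cv2.medianBlur((D>45).astype(np.uint8)*255,5)>0).astype(np.uint8)); print(m[2][1:,:].tolist())
E
```

```text
time_s: 27.58
eef_pos: [0.5136, -0.137, 0.2477]
eef_rot: [0.001, 0.052, 0.999, -0.0]
wrist_force: [-0.2, 0.0, 0.6]
opening: 0.994
wrist pick [([0.5713, -0.1976, 0.0833], 0.66)]
wrist pick_bar [([0.5768, -0.1897, 0.0984], 0.72)]
wrist rack_seat [([0.577, -0.1983, 0.0858], 0.61)]
wrist clip [([0.5436, 0.0349, 0.0622], 0.58)]
wrist axle [([0.5434, 0.0645, 0.0566], 0.64)]
scene pick [([0.5744, -0.1959, 0.0846], 0.79), ([0.4608, 0.36, 0.0054], 0.29)]
scene pick_bar [([0.5689, -0.1967, 0.0951], 0.52)]
scene rack_seat [([0.5812, -0.1945, 0.0844], 0.58)]
scene clip [([0.5488, 0.0374, 0.0571], 0.64)]
scene axle [([0.5437, 0.0671, 0.0642], 0.83)]
top pick []
top pick_bar []
top rack_seat [([0.5733, -0.2003, 0.0853], 0.71)]
top clip [([0.5471, 0.0358, 0.0605], 0.64)]
top axle [([0.5408, 0.0605, 0.0615], 0.8)]
rack diff 4.3841269841269845 0
[[181, 0, 61, 99, 3082], [394, 0, 4, 2, 6], [400, 1, 34, 12, 115], [378, 5, 78, 32, 774], [446, 15, 14, 7, 52], [375, 37, 122, 112, 3786], [428, 103, 1, 1, 1], [430, 104, 3, 2, 6], [429, 107, 4, 2, 6], [469, 150, 3, 4, 8], [480, 158, 5, 3, 7], [486, 163, 4, 6, 12], [488, 172, 1, 1, 1]]
```

```bash
python3 -c "
from bench import order
print(order.hand_in())"
```

```text
the job is handed in; nothing more can be done
None
```

The clip is out of the axle groove and lying flat on the wheel's face, and the pick is back in its rack. I handed the job in at about 28 s of robot time; it returned no verdict.

- **Pull:** I felt the wheel's face at about 3 N and eased off. I then hooked the back bar and pulled slowly. The wrist force peaked at about 12.5 N and dropped to zero when the clip came free. I drew it on a little, then backed the hook off before lifting.
- **Clip:** The last checks put its origin about 25–30 mm from the axle, at the height of the face. The networks' height estimates scattered by 2–3 mm. The last picture I saw, before lifting, showed it whole and free beside the axle head.
- **Pick:** It went back at its original grasp height of 77.5 mm, with light contact felt on the notch floor. After I let go, the rack area in the scene view matched the first picture, with no pixel changed beyond noise.
- **Bystanders:** The before/after comparison of the scene view showed changes only in areas I put down to the arm and its shadow. I did not measure each bystander separately.
- **Gaps:** The 12-picture limit ran out, so I checked the hang and the final clip pose from numbers, not by eye. The top camera did not report the pick at the end. The other two cameras put it within about 7 mm sideways and 3 mm in height of the notches, which is inside the allowed 16 mm and 4 mm.

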